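# Empty the tilting scrap bin

## Robot

A 6-joint arm with a two-finger parallel gripper is mounted at the origin on the work surface. World frame = base frame: x ahead of the robot, y to its left, z up, the work surface at z = 0. Lengths are in mm, angles in rad, forces in N, time in s.
With the tool pointing down it reaches from about 275 to 750 mm from the base axis. Payload 10.2 kg.
Tool frame: the origin (TCP) lies between the finger pads; the fingertips stand 8 mm ahead of it and the grasp point (between the pads) lies 11 mm behind it; z points along the fingers, y is the line along which they close (so a half turn about z gives the same grasp; the last joint's range is limited). The gripper opens to 85 mm and grips with 20 to 120 N. Pads are 22 mm wide; open, the fingers measure 114 mm over their backs; the gripper's body (76 mm by 85 mm) begins 54 mm behind the grasp point. The pads swing forward as they close: fully open they stand 13 mm farther back than shut.
Start: joints at [-1.399, 0.313, 1.498, -0, 1.331, -0.223], TCP at [201.915, -484.625, 239.294] pointing down, gripper open.
Joint ranges: [-2.94, 2.94], [-0.97, 2.17], [0.19, 2.56], [-1.23, 4.37], [0.02, 3.11], [-2.88, 2.88]. Speed limits (rad/s): [2.39, 2.39, 3.01, 3.14, 3.14, 3.14].

## Interface

Orientations are given as a unit quaternion [w, x, y, z].
In Python, from rig import * gives the robot as it stands.
- The arm moves only by the shell command python3 -m handwheel 'ROWS' [FORCE]. ROWS is JSON, a list that holds one entry, the list of rows, each a list of 7 numbers: the shift along the world's x, y, z in mm, then the turn, a rotation vector about the world's x, y, z in degrees, then the opening, from -1 (shut) to 1 (fully open). A call has 1 to 8 rows; each row shifts and turns the commanded pose from where the row before left it; what a row does not reach is not made up. A row lasts 1/8 s, in which the tool goes at most 62.5 mm and 10.7 degrees, less where a joint would pass 70% of its speed; a pose out of reach is approached as far as the arm can. A call is refused whole if a number of a shift passes 62.5 or a number of a turn 10.7, either way. A call with a gripper value outside its range is refused whole. The fingers move at their own pace and stop on an object; FORCE is the grip in N (left out, the last holds). Time passes only in rows, so rows that do not move let the fingers close. It gives the time, the measured TCP pose, the force, the opening and the grip force at its end, in the units of the state.
- sense(): the state, without advancing time (a new reading comes with each control period).
- capture(name): name is "scene" or "top" or "wrist"; returns a dict with "image" (420x560x3 uint8, red, green, blue), "fx", "fy", "cx", "cy" (pixels), "rvec" (rotation vector, rad) and "tvec" (3), from world to camera coordinates, as OpenCV has them; the wrist camera has in their place "hand_eye" (4x4, takes a point from camera to tool coordinates, whose origin is the TCP and whose axes are the flange's). Camera axes: x right, y down, z forward; pixel columns grow to the right and rows downward; lengths in mm; the calibration is good to about 2 mm. The wrist camera is an equidistant fisheye: a pixel r from the principal point sees the ray r / f radians off the axis. A picture is of the moment at which its call begins: read the wrist's pose just before it. There is no depth.
- finish_job(): hands the job in; it is judged then, once.
The state is a dict: "time_s": time; "joints": joint angles; "dq": joint speeds; "tau": joint torques, N m; "eef_pos": TCP position; "ee_rot": TCP orientation; "force": force on the tool from outside, world axes, zero at the start; "wrist_torque": the same for the moment, N m; "grip_width": opening from 0.0 (shut) to 1.0 (fully open); "grip_force": force on a finger pad.
Only numpy, scipy, OpenCV 4.12 (cv2) and the standard library are available. Lean on these libraries where they do the work, as an engineer would, in place of code of your own. Each camera call takes 0.05 s, during which the arm holds its last target. There are 200 camera calls.

## Task

Empty the little wooden tilting bin: push it with the fingertips right over towards the green tray until it lies on its stop and all three metal offcuts have dropped out into the tray, then push it back so that it stands fully upright again (its heel board sticks up to be pushed). Only push the bin, without squeezing or ramming it; do not touch or lift the offcuts, and leave the lubricator, slide valve, shovel and pipe bend where they are.

Things in the scene. Friction and masses are not known exactly. Their poses are not given: they have to be found in the camera images.
- stand: Fixed wooden stand with bin and tray, new place and heading each time. Origin on the desk below the pivot pin; +x points from bin to tray (the way the bin tips), y along the pin, z up. Base board x -113 to +187 mm, 142 mm wide. Two dark cheeks (x +-22, |y| 45 to 53 mm) rise to 113 mm. A heel-rest post (x -84 to -66, y +-25 mm) rises to 101 mm under the heel board.
- bin (a joint): Tilt of the bin about the pivot: 0 = upright, heel board on its post; grows as it tips to the tray; 1.75 rad = on its stop. No spring, light damping, top-heavy, balanced at about 0.87 rad, loaded or empty: pushed past about 0.95 it falls right over by itself; pushed back below about 0.8 it falls back upright, in about a second. A few newtons are enough; it is 0.28 kg.
- pivot (a point): Middle of the pivot pin, 95 mm above the desk; the bin's frame has its origin here and, upright, the stand's axes. In that frame the light wood bin is 80 mm wide (y); floor and heel board are one plank, x -112 to +15, z 6 to 13 mm; back board x -61 to -55, z 13 to 88 mm; side walls to z 53 mm; flared pouring lip from x 12, z 10 to x 40, z 50 mm.
- bin_rim (a point): Middle of the red-painted upper outer edge of the back board, bin frame x -61, z 88 mm (upright: 183 mm above the desk); turns with the bin. Pushing the back board just below it towards the tray tips the bin.
- bin_heel (a point): Middle of the red end of the heel board's upper (inner) face, bin frame x -112, z 13 mm; turns with the bin. Upright it is the rearmost point, 108 mm above the desk. Tipped, the back board lies on top nearly level and the 51 mm heel board stands up from it, end at stand x +33 mm, 203 mm up; its inner face then looks to the tray and can be pushed back from there.
- tray_in (a point): Centre of the floor of the green tray fixed to the stand, 105.5 mm from the pivot in the stand's +x, 12 mm above the desk, axes as the stand's. Inside 151 x 130 mm; walls 4 mm thick, their tops 38 mm above the tray floor.
- brass_offcut: Brass round-bar end, 16 mm diameter, 18 mm long, starts standing in the bin. Origin at the centre of its underside.
- steel_offcut: Dark steel flat-bar end, 22 x 12 x 10 mm, starts lying in the bin. Origin at the centre of its underside.
- copper_offcut: Copper bar end, 14 x 14 x 16 mm, starts standing in the bin. Origin at the centre of its underside.
- lubricator: Bystander: brass displacement lubricator, 36 mm foot, knurled knob on top, 82 mm high, loose. Origin under its centre.
- slide_valve: Bystander: brass slide valve, 50 x 36 mm, 32 mm high, a rod reaching 68 mm out along its +x, loose. Origin under its centre.
- shovel: Bystander: black iron stoking shovel lying flat, about 200 mm long along its x (blade to +x), 45 mm wide, 14 mm high, loose. Origin on the desk near its middle.
- pipe_bend: Bystander: copper pipe bend lying flat, 12 mm pipe, about 100 x 100 mm, loose. Origin on the desk near its middle.

How it is judged (in metres and radians):
On the way:
1. the bin lies tipped on its stop and all three offcuts are in the tray (value of joint bin above 1.6 rad and x of brass_offcut in the frame of tray_in between -0.077 and 0.077 m and y of brass_offcut in the frame of tray_in between -0.066 and 0.066 m and z of each of brass_offcut, steel_offcut, copper_offcut in the frame of tray_in below 0.035 m and x of steel_offcut in the frame of tray_in between -0.077 and 0.077 m and y of steel_offcut in the frame of tray_in between -0.066 and 0.066 m and x of copper_offcut in the frame of tray_in between -0.077 and 0.077 m and y of copper_offcut in the frame of tray_in between -0.066 and 0.066 m), for 0.2 s.
At the end, for the whole second after the job is handed in: the bin stands upright and still (tilt under 0.06 rad), all three offcuts lie at rest inside the tray, and the bystanders are within 20 mm of where they were (value of joint bin below 0.06 rad and velocity of joint bin below 0.1 rad/s and x of brass_offcut in the frame of tray_in between -0.077 and 0.077 m and y of brass_offcut in the frame of tray_in between -0.066 and 0.066 m and z of each of brass_offcut, steel_offcut, copper_offcut in the frame of tray_in below 0.035 m and x of steel_offcut in the frame of tray_in between -0.077 and 0.077 m and y of steel_offcut in the frame of tray_in between -0.066 and 0.066 m and x of copper_offcut in the frame of tray_in between -0.077 and 0.077 m and y of copper_offcut in the frame of tray_in between -0.066 and 0.066 m and linear speed of each of brass_offcut, steel_offcut, copper_offcut below 0.05 m/s and distance of each of lubricator, slide_valve, shovel, pipe_bend from where it was at the start of the episode below 0.02 m); the robot touches nothing.
It fails at once if an offcut was touched by the fingers (contact force between the fingers and brass_offcut above 0.5 N or contact force between the fingers and steel_offcut above 0.5 N or contact force between the fingers and copper_offcut above 0.5 N).
It fails at once if an offcut was lifted above the bin (height (world z) of any of brass_offcut, steel_offcut, copper_offcut above 0.22 m).
It fails at once if the bin was squeezed or rammed (over 30 N) (contact force between the fingers and stand above 30 N).
It fails at once if a bystander was shifted by more than 20 mm or lifted (distance of any of lubricator, slide_valve, shovel, pipe_bend from where it was at the start of the episode above 0.02 m).
It also fails if it takes over 58 s, if anything falls off the work surface, if the arm or the gripper's body presses on something with over 40 N, if the wrist force passes 120 N, or if a joint passes its speed limit or range.

## Working session

There is one attempt and no reset: what is moved stays moved. The work goes in short steps, Python scripts to look and compute and a shell command to move; the robot and the scene stay as the last step left them, time stands still between calls to the robot, and variables do not carry over. Pictures are saved under pics/ and viewed, at most 10 in all, crops included, and the job is handed in when it is done.

```bash
mkdir -p pics; python3 - <<'E'
from rig import *
import cv2,json,pickle
s=sense();print(s)
d={}
for n in("scene","top"):
    c=capture(n);d[n]=c;cv2.imwrite(f"pics/{n}0.png",c["image"][:,:,::-1]);print({k:v for k,v in c.items() if k!="image"})
pickle.dump(d,open("c0.pkl","wb"))
E
```

```text
{'time_s': 0.0, 'joints': array([-1.39941048e+00,  3.13434640e-01,  1.49847363e+00, -1.71340990e-05,
        1.33099076e+00, -2.23416409e-01]), 'dq': array([ 0.00020018, -0.00032969,  0.00044616, -0.00048748, -0.00060998,
       -0.00156   ]), 'tau': array([-7.92557375e-05, -4.12270653e+01, -2.59744138e+01, -1.49511106e-04,
        4.14623937e-03,  1.40126204e-05]), 'eef_pos': array([ 201.85998006, -484.36037099,  238.72917289]), 'ee_rot': array([-6.53182110e-04,  9.80578975e-01,  1.96123552e-01,  8.67316963e-06]), 'force': array([ 0.77588235, -0.27750144,  0.20531056]), 'wrist_torque': array([-0.02677789,  0.02640582,  0.02925619]), 'grip_force': 0.0, 'grip_width': 1.0018665792557855}
{'fx': 428.73125233505647, 'fy': 428.73125233505647, 'cx': 281.80969668849997, 'cy': 207.43770977257228, 'rvec': array([ 1.99258929,  0.96350248, -0.48521575]), 'tvec': array([-372.31611945, -139.3280565 , 1369.61861886])}
{'fx': 543.5525126444668, 'fy': 543.5525126444668, 'cx': 280.99797498885005, 'cy': 204.55308139272736, 'rvec': array([ 2.206721  , -2.15098737,  0.03005171]), 'tvec': array([  17.15983219,  576.14282127, 1285.76857451])}
```

View pics/scene0.png

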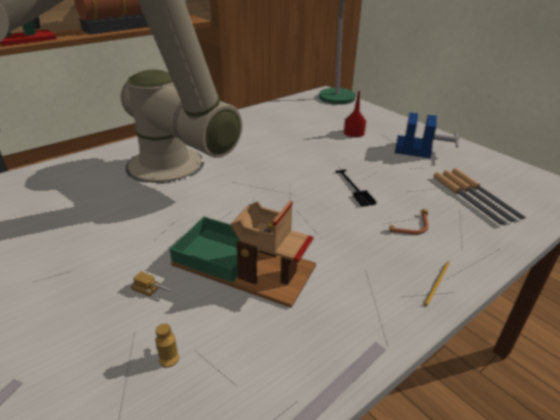

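View pics/top0.png

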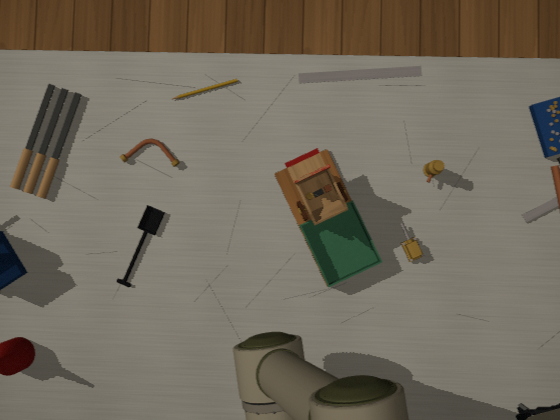

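The scene view shows the stand at about (245,250), and the top view shows the bin at (318,190), the heel at (302,158) and the tray at (340,245), which is on the robot's side. I'll enlarge the top view to read corners.

```bash
python3 - <<'E'
import cv2,pickle
d=pickle.load(open("c0.pkl","rb"))
im=d["top"]["image"][140:290,265:395,::-1]
a=cv2.resize(im,None,fx=4,fy=4,interpolation=cv2.INTER_CUBIC)
im=d["scene"]["image"][190:305,160:330,::-1]
cv2.imwrite("pics/t1.png",cv2.convertScaleAbs(a,alpha=1.5))
E
```

```text
(no output)
```

View pics/t1.png

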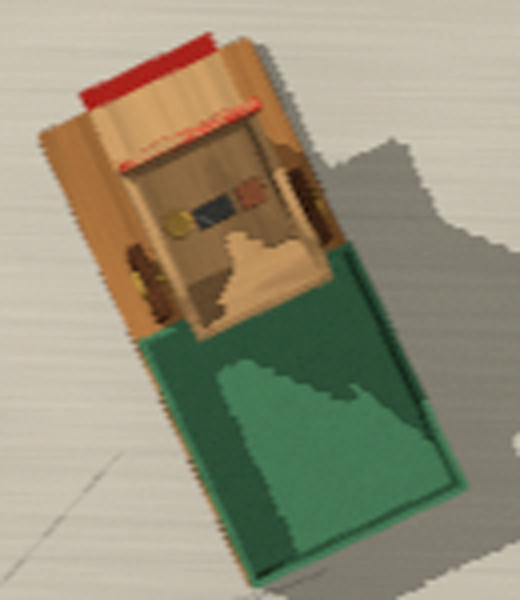

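```bash
cat > h.py <<'E'
import numpy as np,cv2,pickle
def proj(c,P):
    K=np.array([[c["fx"],0,c["cx"]],[0,c["fy"],c["cy"]],[0,0,1]])
    return cv2.projectPoints(np.asarray(P,float).reshape(-1,3),c["rvec"],c["tvec"],K,None)[0][:,0]
def W(p,S):
    S=np.asarray(S,float).reshape(-1,3);a=p[2];R=np.array([[np.cos(a),-np.sin(a),0],[np.sin(a),np.cos(a),0],[0,0,1]])
    return S@R.T+[p[0],p[1],0]
E
python3 - <<'E'
from h import *
from scipy.optimize import least_squares
c=pickle.load(open("c0.pkl","rb"))["top"]
S=[[185,-69,50],[185,69,50],[-112,-40,108],[-112,40,108],[-61,-40,183],[-61,40,183]]
px=np.array([[252,585],[467,488],[82,97],[212,37],[120,168],[260,102]])/4-.5*.75+[265,140]
r=least_squares(lambda p:(proj(c,W(p,S))-px).ravel(),[550,-80,3.6])
print(r.x,r.fun.reshape(-1,2).round(1))
p=r.x;a=p[2];print("ux",np.cos(a),np.sin(a),"deg",np.degrees(a))
print(W(p,[[-112,0,108],[-61,0,183],[105,0,12],[33,0,203]]))
def back(u,v,z):
    return least_squares(lambda q:proj(c,[[q[0],q[1],z]])[0]-[u,v],[500,-80]).x
for n,u,v,z in[("lub",433,167,80),("valve",412,249,30),("rodtip",403,230,16)]:print(n,back(u,v,z))
np.save("p.npy",p)
E
```

```text
[580.27685765 -62.59307992   3.60069562] [[ 0.4  2. ]
 [ 0.9  1.1]
 [-0.2 -0.6]
 [-0.2 -0.6]
 [-0.2 -1.1]
 [-0.5 -0.6]]
ux -0.8964503730956354 -0.4431441397296101 deg 206.3046623666722
[[ 680.67929944  -12.96093627  108.        ]
 [ 634.96033041  -35.5612874   183.        ]
 [ 486.14956848 -109.12321459   12.        ]
 [ 550.69399534  -77.21683653  203.        ]]
lub [ 665.8819227  -312.79251344]
valve [ 478.0467418  -278.40523171]
rodtip [ 522.20273028 -259.5508722 ]
```

Fit is within 2 px. Now move behind the bin with the fingers shut.

```bash
python3 -m handwheel '[[[25,25,0,0,0,3.7,-1],[30,30,0,0,0,0,-1],[30,30,0,0,0,0,-1],[30,30,0,0,0,0,-1],[30,30,0,0,0,0,-1],[30,30,0,0,0,0,-1],[30,30,0,0,0,0,-1],[30,30,0,0,0,0,-1]]]' 20
python3 -m handwheel '[[[30,30,0,0,0,0,-1],[30,30,0,0,0,0,-1],[30,30,0,0,0,0,-1],[30,30,0,0,0,0,-1],[30,30,0,0,0,0,-1],[30,30,0,0,0,0,-1],[30,30,0,0,0,0,-1],[15,17,0,0,0,0,-1]]]'
python3 -m handwheel '[[[0,0,0,0,0,0,-1],[0,0,0,0,0,0,-1]]]'
python3 - <<'E'
from rig import *
from h import *
s=sense();print(s["eef_pos"],s["ee_rot"],s["grip_width"],s["force"],s["joints"])
p=np.load("p.npy");print("stand",W([0,0,-p[2]],s["eef_pos"]-[p[0],p[1],0]))
c=capture("scene");im=c["image"][120:320,150:360,::-1]
cv2.imwrite("pics/s2.png",cv2.resize(im,None,fx=3,fy=3,interpolation=cv2.INTER_CUBIC))
d=pickle.load(open("c0.pkl","rb"));
print(proj(c,W(p,[[185,-69,50],[-112,-40,108],[-112,40,108],[-61,-40,183],[-61,40,183]])).round(1)*3-[450,360])
E
```

```text
time_s: 1.1
eef_pos: [437.7, -248.4, 239.1]
ee_rot: [-0.0, 0.974, 0.228, -0.0]
force: [-0.2, -0.3, -0.6]
grip_width: 0.0
grip_force: 0.0
time_s: 2.1
eef_pos: [662.7, -20.9, 238.4]
ee_rot: [-0.0, 0.974, 0.228, -0.001]
force: [0.7, 0.2, 0.7]
grip_width: 0.004
grip_force: 0.0
time_s: 2.35
eef_pos: [661.5, -23.2, 239.0]
ee_rot: [-0.0, 0.974, 0.227, -0.0]
force: [-1.5, -0.2, 0.1]
grip_width: -0.003
grip_force: 0.0
[661.48943646 -23.2300309  239.04938975] [-3.86208945e-05  9.73789319e-01  2.27451604e-01 -3.57931807e-04] -0.0025027078487648057 [-1.48550876 -0.22861169  0.10567737] [-2.11637795e-01  6.29760188e-01  1.01853001e+00 -2.36474139e-04
  1.49398278e+00  9.00256947e-01]
stand [[-90.24655107   0.70185839 239.04938975]]
[[157.8 287.1]
 [486.6 350.1]
 [441.9 418.5]
 [423.3 242.7]
 [372.3 305.4]]
```

View pics/s2.png

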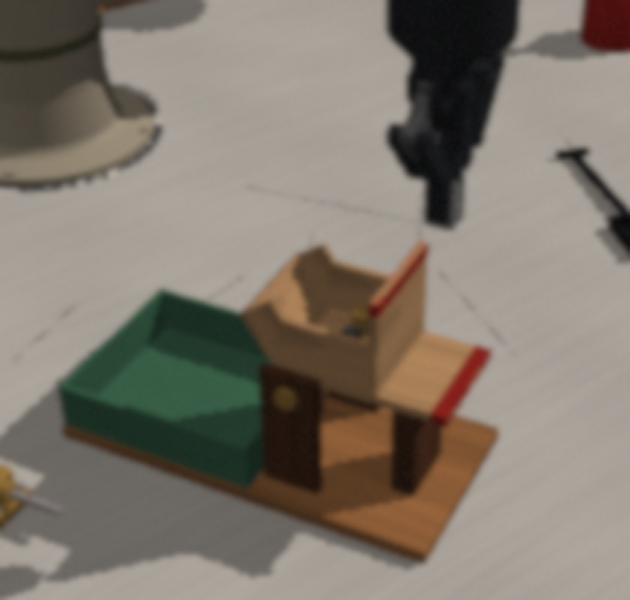

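Rim corners (423,245) and (372,305) and the heel match the prediction within about 1 px. Next I'll lower the fingers and approach slowly.

```bash
python3 -m handwheel '[[[0,0,-30,0,0,0,-1],[0,0,-33,0,0,0,-1],[-4.5,-2.2,0,0,0,0,-1],[-4.5,-2.2,0,0,0,0,-1],[-3.6,-1.8,0,0,0,0,-1],[-3.6,-1.8,0,0,0,0,-1],[-3.6,-1.8,0,0,0,0,-1],[-3.6,-1.8,0,0,0,0,-1]]]'
python3 -m handwheel '[[[-3.6,-1.8,1,0,0,0,-1],[-3.6,-1.8,1,0,0,0,-1],[-3.6,-1.8,1,0,0,0,-1],[-3.6,-1.8,1,0,0,0,-1]]]'
python3 - <<'E'
from rig import *
from h import *
s=sense()
p=np.load("p.npy");print("stand",W([0,0,-p[2]],s["eef_pos"]-[p[0],p[1],0]))
c=capture("scene");im=c["image"][120:320,150:360,::-1]
cv2.imwrite("pics/s3.png",cv2.resize(im,None,fx=3,fy=3,interpolation=cv2.INTER_CUBIC))
E
```

```text
time_s: 3.4
eef_pos: [638.9, -34.2, 177.2]
ee_rot: [0.0, 0.974, 0.228, 0.001]
force: [4.2, 2.3, 4.9]
grip_width: 0.003
grip_force: 2.5
time_s: 3.9
eef_pos: [623.9, -41.6, 180.6]
ee_rot: [0.0, 0.974, 0.228, 0.0]
force: [3.4, 1.0, 5.9]
grip_width: -0.0
grip_force: 2.6
stand [[-48.43728566   0.49393836 180.58271291]]
```

View pics/s3.png

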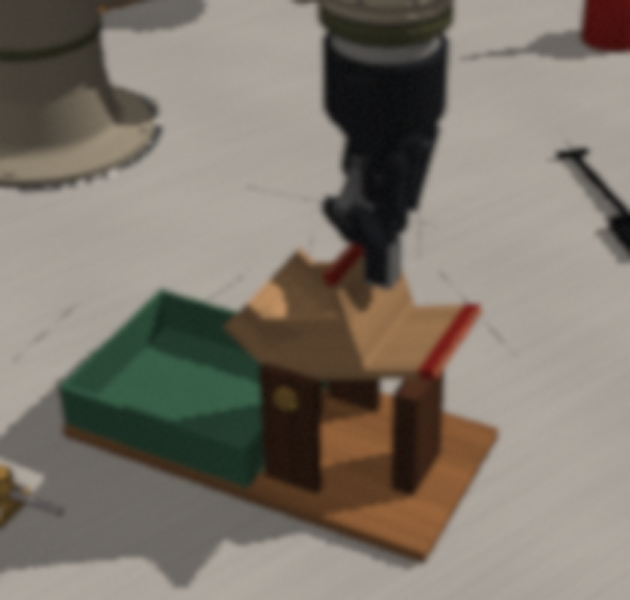

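The bin is tilting (about 0.35 rad) with low force. Next I'll push on past balance, then lift clear.

```bash
python3 -m handwheel '[[[-8,-4,2,0,0,0,-1],[-8,-4,2,0,0,0,-1],[-8,-4,2,0,0,0,-1],[-8,-4,2,0,0,0,-1],[-8,-4,1,0,0,0,-1],[-8,-4,1,0,0,0,-1],[-8,-4,1,0,0,0,-1],[-8,-4,1,0,0,0,-1]]]'
python3 -m handwheel '[[[0,0,60,0,0,0,-1],[0,0,40,0,0,0,-1],[0,0,0,0,0,0,-1],[0,0,0,0,0,0,-1],[0,0,0,0,0,0,-1],[0,0,0,0,0,0,-1],[0,0,0,0,0,0,-1],[0,0,0,0,0,0,-1]]]'
python3 -m handwheel '[[[0,0,0,0,0,0,-1],[0,0,0,0,0,0,-1],[0,0,0,0,0,0,-1],[0,0,0,0,0,0,-1]]]'
python3 - <<'E'
from rig import *
from h import *
s=sense()
p=np.load("p.npy");print("stand",W([0,0,-p[2]],s["eef_pos"]-[p[0],p[1],0]))
c=capture("scene");im=c["image"][120:320,150:360,::-1]
cv2.imwrite("pics/s4.png",cv2.resize(im,None,fx=3,fy=3,interpolation=cv2.INTER_CUBIC))
E
```

```text
time_s: 4.95
eef_pos: [559.5, -73.7, 192.3]
ee_rot: [-0.0, 0.974, 0.228, -0.0]
force: [-0.2, -0.1, 0.2]
grip_width: -0.003
grip_force: 0.0
time_s: 5.95
eef_pos: [560.1, -73.4, 292.2]
ee_rot: [-0.0, 0.974, 0.228, -0.0]
force: [-1.1, 0.2, 1.0]
grip_width: 0.001
grip_force: 0.0
time_s: 6.45
eef_pos: [560.1, -73.4, 292.3]
ee_rot: [0.0, 0.974, 0.228, 0.0]
force: [0.1, 0.3, 0.2]
grip_width: 0.0
grip_force: 0.0
stand [[ 22.86629826   0.74531508 292.31924448]]
```

View pics/s4.png

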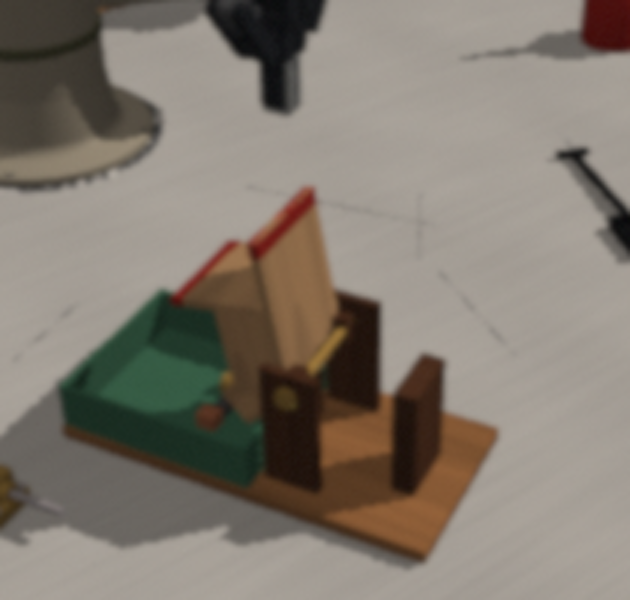

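The bin is over on its stop, with its heel end at (285,220). Copper (210,415) and brass (228,385) are in the tray, and the steel is hidden behind the bin. I'll move to the tray side of the heel and push back.

```bash
python3 -m handwheel '[[[-20,-10,0,0,0,0,-1],[-20,-10,0,0,0,0,-1],[-3,-1.5,-25,0,0,0,-1],[0,0,-40,0,0,0,-1],[0,0,-40,0,0,0,-1],[0,0,0,0,0,0,-1]]]'
python3 -m handwheel '[[[4.5,2.2,0,0,0,0,-1],[4.5,2.2,0,0,0,0,-1],[4.5,2.2,0,0,0,0,-1],[4.5,2.2,0,0,0,0,-1],[3.6,1.8,0,0,0,0,-1],[3.6,1.8,0,0,0,0,-1],[3.6,1.8,0,0,0,0,-1],[3.6,1.8,0,0,0,0,-1]]]'
python3 - <<'E'
from rig import *
from h import *
s=sense()
p=np.load("p.npy");print("stand",W([0,0,-p[2]],s["eef_pos"]-[p[0],p[1],0]))
c=capture("scene");im=c["image"][120:320,150:360,::-1]
cv2.imwrite("pics/s5.png",cv2.resize(im,None,fx=3,fy=3,interpolation=cv2.INTER_CUBIC))
E
```

```text
time_s: 7.25
eef_pos: [516.0, -94.5, 185.4]
ee_rot: [-0.002, 0.974, 0.228, -0.002]
force: [-0.2, -0.2, 0.9]
grip_width: -0.0
grip_force: 0.0
time_s: 8.25
eef_pos: [549.7, -78.9, 187.4]
ee_rot: [0.0, 0.974, 0.228, -0.0]
force: [-0.7, -0.3, 1.2]
grip_width: 0.002
grip_force: 0.6
stand [[ 34.6561925    1.05181353 187.36736313]]
```

View pics/s5.png

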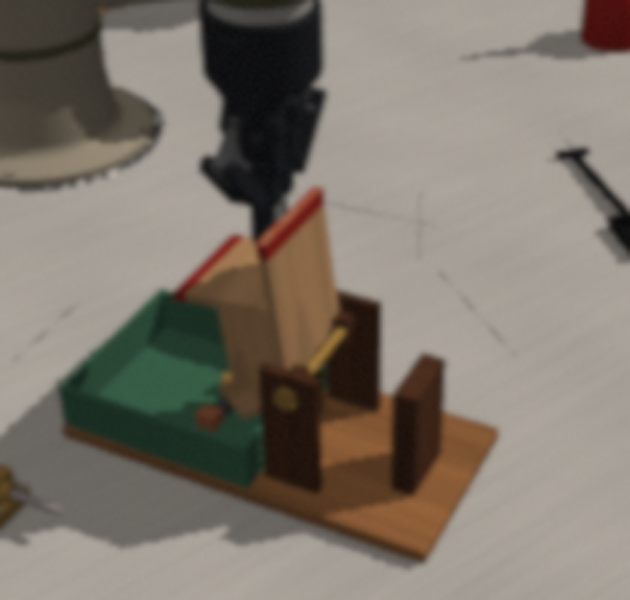

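Contact is made on the heel. I'll push past the balance point at low speed, then lift clear before the bin falls back.

```bash
python3 -m handwheel '[[[6,3,-1,0,0,0,-1],[7,3.5,-1,0,0,0,-1],[8,4,-1,0,0,0,-1],[8,4,-1,0,0,0,-1],[8,4,0,0,0,0,-1],[8,4,0,0,0,0,-1],[8,4,0,0,0,0,-1],[8,4,0,0,0,0,-1]]]'
python3 -m handwheel '[[[8,4,0,0,0,0,-1],[8,4,0,0,0,0,-1],[8,4,0,0,0,0,-1],[0,0,60,0,0,0,-1],[0,0,60,0,0,0,-1],[0,0,0,0,0,0,-1],[0,0,0,0,0,0,-1],[0,0,0,0,0,0,-1]]]'
python3 -m handwheel '[[[0,0,0,0,0,0,-1],[0,0,0,0,0,0,-1],[0,0,0,0,0,0,-1],[0,0,0,0,0,0,-1],[0,0,0,0,0,0,-1],[0,0,0,0,0,0,-1],[0,0,0,0,0,0,-1],[0,0,0,0,0,0,-1]]]'
python3 - <<'E'
from rig import *
from h import *
s=sense()
p=np.load("p.npy");print("stand",W([0,0,-p[2]],s["eef_pos"]-[p[0],p[1],0]))
c=capture("scene");im=c["image"][120:320,150:360,::-1]
cv2.imwrite("pics/s6.png",cv2.resize(im,None,fx=3,fy=3,interpolation=cv2.INTER_CUBIC))
E
```

```text
time_s: 9.3
eef_pos: [611.1, -48.1, 183.3]
ee_rot: [-0.0, 0.974, 0.228, 0.0]
force: [-0.5, -0.0, 1.1]
grip_width: 0.002
grip_force: 0.2
time_s: 10.3
eef_pos: [634.3, -36.3, 301.6]
ee_rot: [-0.001, 0.974, 0.228, -0.001]
force: [-0.1, -0.2, 0.4]
grip_width: 0.004
grip_force: 0.0
time_s: 11.3
eef_pos: [634.5, -36.4, 303.3]
ee_rot: [-0.0, 0.974, 0.228, -0.0]
force: [0.1, -0.9, 0.5]
grip_width: 0.005
grip_force: 0.0
stand [[-60.21448157   0.56325333 303.26594509]]
```

View pics/s6.png

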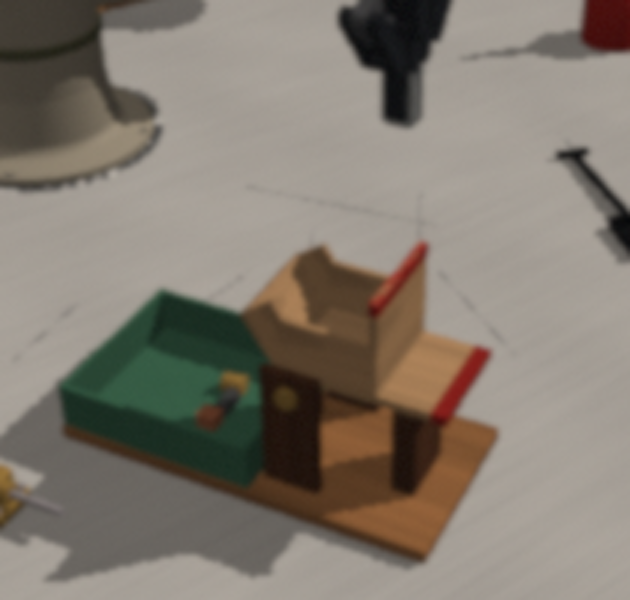

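The bin is upright again (rim corner (425,245) and heel (487,350), as at the start). Brass (235,380), steel (230,398) and copper (210,415) all lie in the tray. Handing in.

```bash
python3 -c "
from rig import *
print(finish_job())"
```

```text
the job is handed in; nothing more can be done
None
```

I tipped the bin onto its stop and pushed it back upright; the last picture shows all three offcuts in the tray and the fingers clear, and the job is handed in (about 11 s, no verdict returned).

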